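# Sweep the offcuts into the catch pan and put the brush away

### The arm

A 6-joint arm with a two-finger parallel gripper is mounted at the origin on the work surface. World frame = base frame: x ahead of the robot, y to its left, z up, the work surface at z = 0. Lengths are in mm, angles in degrees, forces in N, time in s.
With the tool pointing down it reaches from about 300 to 850 mm from the base axis. Payload 4.2 kg.
Tool frame: the origin (TCP) lies at the very end of the fingers, on their centre line; the grasp point (between the pads) lies 19 mm behind it; z points along the fingers, y is the line along which they close (so a half turn about z gives the same grasp; the last joint's range is limited). The gripper opens to 91 mm and grips with 3 to 60 N. Pads are 32 mm wide; open, the fingers measure 118 mm over their backs; the gripper's body (76 mm by 178 mm) begins 60 mm behind the grasp point.
Start: joints at [69.729, 18.312, 89.639, -0, 72.044, -1.146], TCP at [188.393, 543.278, 213.976] pointing down, gripper open.
Joint ranges: [-177.97, 177.97], [-48.28, 115.42], [12.27, 149.76], [-77.06, 257.06], [2.81, 150.46], [-146.56, 146.56]. Speed limits (degrees/s): [147.25, 147.25, 180, 180, 180, 180].

### API

Orientations are given as [roll, pitch, yaw] about the fixed x, y, z axes, in that order (R = Rz(yaw) Ry(pitch) Rx(roll)).
In Python, from workcell import env, grab_frame gives the robot as it stands. The module is installed in compiled form; this text tells all that it offers.
- The arm moves only by the tool move_arm, never from a script. Its argument "plan" is a list of rows, each an object of numbers: "tx", "ty", "tz": the shift along the tool's x, y, z in cm; "wx", "wy", "wz": the turn, a rotation vector about the tool's x, y, z in rad. In form: [{"tx": .., "ty": .., "tz": .., "wx": .., "wy": .., "wz": ..}, ...]. A call has 1 to 12 rows; each row shifts and turns the commanded pose from where the row before left it, along the tool's axes as they then stand; what a row does not reach is not made up. A row lasts 1/12 s, in which the tool goes at most 41.7 mm and 7.16 degrees, less where a joint would pass 70% of its speed; a pose out of reach is approached as far as the arm can. A call is refused whole if a number of a shift passes 4.17 or a number of a turn 0.125, either way. A call with a gripper value outside its range is refused whole. "gripper" is the finger opening in cm, from 0 to 9.12, set as the call begins (left out, the last holds). The fingers move at their own pace and stop on an object; "force" is the grip in N (left out, the last holds). Time passes only in rows, so rows that do not move let the fingers close. It gives the time, the measured TCP pose, the force, the opening and the grip force at its end, in the units of the state.
- env.state(): the state, without advancing time (a new reading comes with each control period).
- grab_frame(name): name is "scene" or "side" or "wrist"; returns a dict with "color" (480x640x3 uint8, red, green, blue), "vfov" (degrees; the focal length in pixels is half the picture's height over the tangent of half this angle, whatever the lens; pixels are square), "cx", "cy" (the principal point, pixels), "view" (4x4, takes a point from world to camera coordinates). Camera axes: x right, y up, looking along -z (the intrinsics and any distortion apply to the point x, -y, -z); pixel columns grow to the right and rows downward; lengths in mm; the calibration is good to about 2 mm. A picture is of the moment at which its call begins. There is no depth.
- env.job_done(): hands the job in; it is judged then, once.
The state is a dict: "time_s": time; "qpos": joint angles; "qvel": joint speeds; "effort": joint torques, N m; "ee_pos": TCP position; "ee_rot": TCP orientation; "force": force on the tool from outside, world axes, zero at the start; "torque": the same for the moment, N m; "gripper_width": finger opening in mm; "gripper_force": force on a finger pad.
Only numpy, scipy, OpenCV 4.12 (cv2) and the standard library are available. Lean on these libraries where they do the work, as an engineer would, in place of code of your own. Each camera call takes 0.05 s, during which the arm holds its last target. There are 200 camera calls.

### The job

Clear the jeweller's bench: with the bench brush, sweep all four loose offcuts up the ramp and right onto the flat floor of the catch pan; the offcuts have sharp burrs, so touch them only with the brush. Then lay the brush, bristles down, flat in the empty long compartment of the tool tray. Leave everything else on the bench where it is.

Things in the scene. Friction and masses are not known exactly. Their poses are not given: they have to be found in the camera images.
- brush: Bench brush standing loose on its bristles on the bench: stiff black bristle block 150 long x 30 thick x 30 high, dark wooden back of the same outline 28 to 42 mm up, centred wooden grip bar 100 long x 22 thick, 41 to 71 mm up. 0.16 kg. Symmetric: either end may lead. Origin: centre of the bristles' underside; x along its length, y across, z up.
- brush_grip (a point): Point to hold the brush: on its centre line, 55 mm above the bristles' underside; pinch across its y (22 mm).
- pan: Fixed aluminium catch pan, open on its +y side. Origin on the bench under it; in its frame (mm): flat floor 3 high, x -120 to 120, y -120 to 80; ramp from y 80 (3 high) to y 110 (bench level); walls 3 thick, 36 high on the other three sides. Offcuts start on the bench before the ramp, out to y 310, x -105 to 105.
- bar: Offcut: brass bar 64 x 20 x 14 high. Origin: centre of its underside as it lies at the start, z up.
- ell: Offcut: dark steel L-shape, 60 x 40 outline, limbs 16 wide, 12 high. Origin: centre of its underside as it lies at the start, z up.
- chan: Offcut: aluminium U-channel 62 long x 26 wide x 18 high, lying open side up. Origin: centre of its underside as it lies at the start, z up.
- tee: Offcut: wooden T-shape, 60 x 44 outline, 14 high. Origin: centre of its underside as it lies at the start, z up.
- caddy: Fixed plywood tool tray, 182 (x) x 96 (y) mm, 18 mm high rim, two long compartments side by side; the one on its +y side holds a file, the one on its -y side is empty: the brush's. Origin: centre of its underside.
- brush_slot (a point): Centre of the floor of the empty compartment, 4 mm above the bench; axes as the tray's: the compartment is 174 long (x) by 44 wide (y) inside, walls rise 14 mm above its floor.
- block: Bystander: steel doming block, 56 mm cube, 0.95 kg, beside the offcuts. Origin: centre of its underside as it lies at the start, z up.
- pliers: Bystander: pliers with black grips, about 160 mm long, 13 high, lying beyond the brush. Origin: centre of its underside as it lies at the start, z up.
- file: Bystander: file with a wooden handle, 145 long, 20 high, lying in the tray's other compartment. Origin: centre of its underside as it lies at the start, z up.

How it is judged:
By the outcome, as a careful person would: the job done as asked, in the order asked, and still so for the second after the job is handed in, with the robot touching nothing.
It also fails if it takes over 58 s, if anything falls off the work surface, if the arm or the gripper's body presses on something with over 40 N, if the wrist force passes 120 N, or if a joint passes its speed limit or range.

## Working session

There is one attempt and no reset: what is moved stays moved. The work goes in short steps, Python scripts to look and compute and a tool call to move; the robot and the scene stay as the last step left them, time stands still between calls to the robot, and variables do not carry over. Pictures are saved under pics/ and viewed, at most 10 in all, crops included, and the job is handed in when it is done.

Besides the shell and the picture viewer there is one more tool, called after "Emit:" by a JSON object that holds its "method" and its "body". move_arm: Moves the arm, as the interface text tells. Its arguments: {"type":"object","properties":{"plan":{"type":"array","items":{"type":"object","properties":{"tx":{"type":"number"},"ty":{"type":"number"},"tz":{"type":"number"},"wx":{"type":"number"},"wy":{"type":"number"},"wz":{"type":"number"}}}},"gripper":{"type":"number"},"force":{"type":"number"}},"required":["plan"]}

```bash
mkdir -p pics; python3 - <<'E'
from workcell import env, grab_frame
import cv2,pickle
s=env.state(); print(s)
for n in ["scene","side","wrist"]:
    f=grab_frame(n); cv2.imwrite(f"pics/{n}0.png",f["color"][:,:,::-1]); pickle.dump(f,open(f"{n}0.pkl","wb"))
    print(n,f["vfov"],f["cx"],f["cy"],f["view"].round(3).tolist(),[k for k in f])
E
```

```text
{'time_s': 0.0, 'qpos': array([ 6.97287765e+01,  1.83507646e+01,  8.97058882e+01,  1.28564835e-03,
        7.20434042e+01, -1.14574555e+00]), 'qvel': array([ 0.00481434,  0.04931049, -0.02790381, -0.03053881,  0.01852661,
       -0.03140774]), 'effort': array([-7.74709515e-04, -4.12477005e+01, -2.31962746e+01,  7.27907801e-02,
        4.57975524e-02, -1.45345612e-04]), 'ee_pos': array([188.2093726 , 542.79556591, 213.13257468]), 'ee_rot': array([-1.79899988e+02, -3.22279232e-03,  1.60874122e+02]), 'force': array([-0.35576218, -0.50703805,  0.303223  ]), 'torque': array([-0.00741518,  0.05230623, -0.03752177]), 'gripper_force': 0.0, 'gripper_width': 91.61489899707377}
scene 45.88564554456112 321.185980357563 252.2729898529603 [[0.801, 0.599, 0.003, -550.68], [-0.518, 0.69, 0.505, 240.794], [0.301, -0.406, 0.863, -1380.796], [0.0, 0.0, 0.0, 1.0]] ['color', 'vfov', 'cx', 'cy', 'view']
side 42.913906820814965 308.65571727306866 242.81265215212917 [[0.913, -0.407, 0.003, -515.217], [0.318, 0.717, 0.621, -282.394], [-0.255, -0.566, 0.784, -1111.936], [0.0, 0.0, 0.0, 1.0]] ['color', 'vfov', 'cx', 'cy', 'view']
wrist 69.89352801204377 318.89055867428414 237.07875173558372 [[0.328, 0.945, -0.0, -574.799], [-0.915, 0.318, -0.25, 27.595], [-0.236, 0.082, 0.968, -389.592], [0.0, 0.0, 0.0, 1.0]] ['color', 'vfov', 'cx', 'cy', 'view']
```

View pics/scene0.png

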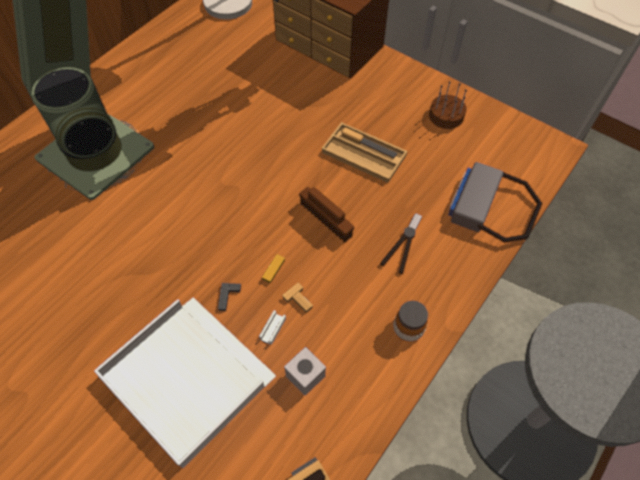

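View pics/side0.png

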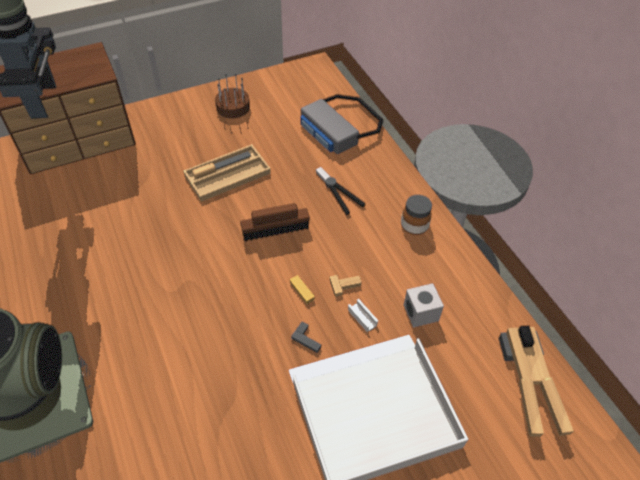

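```bash
cat > h.py <<'E'
import numpy as np,pickle,cv2
class Cam:
    def __init__(s,f):
        s.f=240/np.tan(np.radians(f["vfov"]/2)); s.c=np.array([f["cx"],f["cy"]]); s.V=np.array(f["view"])
        s.R=s.V[:3,:3]; s.o=-s.R.T@s.V[:3,3]; s.im=f["color"]
    def ray(s,p):
        d=(np.asarray(p,float)-s.c)/s.f; return s.R.T@np.array([d[0],-d[1],-1])
    def at(s,p,z):
        r=s.ray(p); return s.o+r*(z-s.o[2])/r[2]
    def px(s,P):
        q=s.R@np.asarray(P,float)+s.V[:3,3]; return s.c+s.f*np.array([q[0],-q[1]])/-q[2]
def tri(cs,ps):
    A=np.zeros((3,3));b=np.zeros(3);
    for c,p in zip(cs,ps):
        r=c.ray(p);r/=np.linalg.norm(r);M=np.eye(3)-np.outer(r,r);A+=M;b+=M@c.o
    X=np.linalg.solve(A,b); return X
def load(n): return Cam(pickle.load(open(n+".pkl","rb")))
def crop(c,x,y,w,h,k):
    im=cv2.resize(c.im[y:y+h,x:x+w,::-1],None,fx=k,fy=k,interpolation=cv2.INTER_CUBIC)
    for X in range((x+19)//20*20,x+w,20):
        cv2.line(im,((X-x)*k,0),((X-x)*k,6),(0,255,0),1); cv2.putText(im,str(X),((X-x)*k+2,14),0,.33,(0,255,0),1)
    for Y in range((y+19)//20*20,y+h,20):
        cv2.line(im,(0,(Y-y)*k),(6,(Y-y)*k),(0,255,0),1); cv2.putText(im,str(Y),(7,(Y-y)*k+4),0,.33,(0,255,0),1)
    return im
E
python3 - <<'E'
from h import *
s=load("scene0");d=load("side0")
cv2.imwrite("pics/a.png",np.hstack([crop(s,295,115,120,140,3),crop(d,180,130,140,140,3)]))
cv2.imwrite("pics/b.png",crop(s,90,250,245,195,3)); cv2.imwrite("pics/c.png",crop(d,280,270,200,200,3))
E
```

```text
(no output)
```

View pics/a.png

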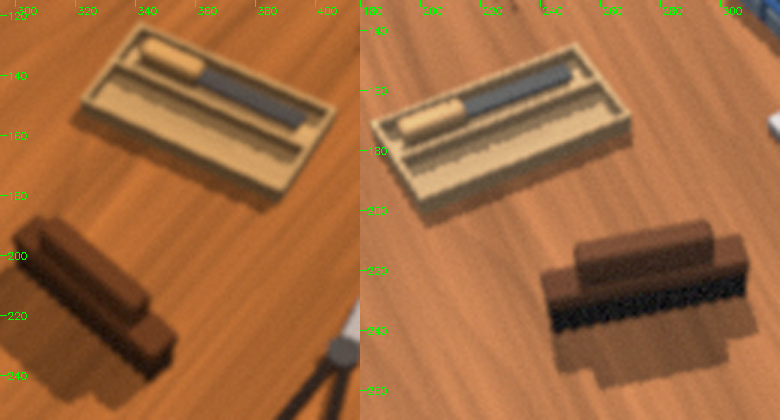

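View pics/b.png

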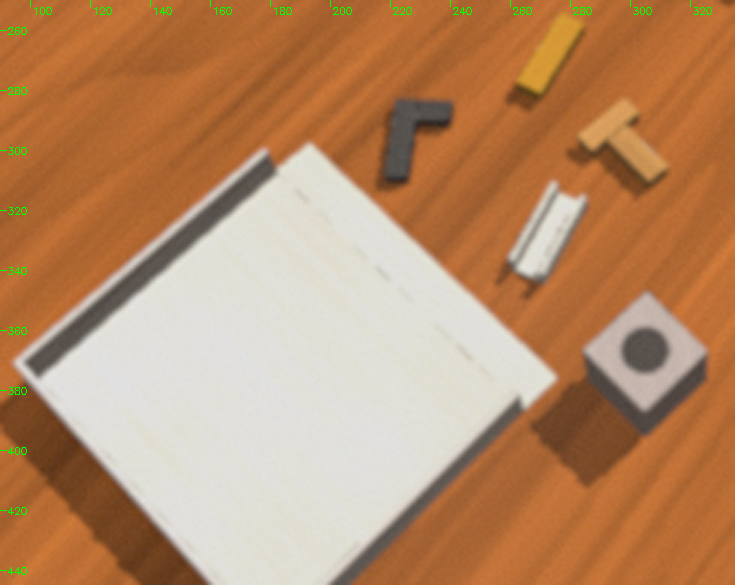

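View pics/c.png

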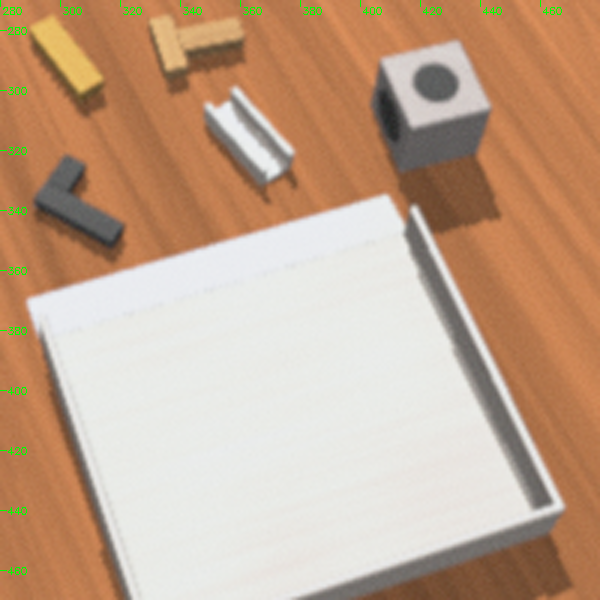

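```bash
python3 - <<'E'
from h import *
s=load("scene0");d=load("side0")
A=lambda p:(295+p[0]/3,115+p[1]/3); A2=lambda p:(180+(p[0]-360)/3,130+p[1]/3)
B=lambda p:(90+p[0]/3,250+p[1]/3); C=lambda p:(280+p[0]/3,270+p[1]/3)
def T(n,p,q,f=A,g=A2): 
    X=tri([s,d],[f(p),g(q)]); e=np.linalg.norm(s.px(X)-f(p))
    print(n,X.round(1),round(e,2)); return X
print("tray")
t=[T("t",p,q) for p,q in zip([(140,25),(335,107),(278,198),(82,100)],[(372,122),(576,44),(632,118),(420,202)])]
for q in [t[1]-t[0],t[2]-t[1]]: print(np.linalg.norm(q))
print("brush");T("bnl",(15,265),(553,333));T("bnr",(152,382),(746,297));T("tR",(177,342),(748,236));T("tL",(13,237),(541,272))
print("pan");a=T("f",(310,143),(28,300),B,C);b=T("f",(557,378),(388,196),B,C)
print(np.linalg.norm(b-a))
for n,p,q,z in [("wl",(267,150),None,36),("wback",(15,362),None,36)]: print(n,s.at(B(p),z))
for n,q in [("wr",(413,207)),("wbr",(562,507))]: print(n,d.at(C(q),36))
print("bar")
for p,q in zip([(565,12),(584,27),(541,95),(518,80)],[(30,25),(55,15),(103,80),(83,97)]): T("",p,q,B,C)
print("ell")
for p,q in zip([(395,100),(452,103),(450,120),(405,180),(385,178)],[(35,198),(70,155),(85,167),(123,230),(115,247)]): print(s.at(B(p),12)[:2].round(),d.at(C(q),12)[:2].round())
print("tee")
for p in [(625,98),(580,138),(660,175)]:print(s.at(B(p),14)[:2].round())
for p in [(150,18),(188,72),(243,30)]:print(d.at(C(p),14)[:2].round())
print("chan");T("c",(548,232),(249,138),B,C)
for p in [(555,182),(588,198),(543,280),(510,263)]:print(s.at(B(p),18)[:2].round())
for p in [(206,105),(235,88),(292,155),(265,185)]:print(d.at(C(p),18)[:2].round())
print("block")
for p,q in zip([(647,291),(708,352),(645,410),(583,350)],[(412,128),(380,62),(460,40),(490,105)]): print(s.at(B(p),56)[:2].round(),d.at(C(q),56)[:2].round())
for p in [(416,218),(383,265),(404,271)]:print("pl",s.at(p,10)[:2].round())
E
```

```text
tray
t [430.8 428.6  15.5] 0.08
t [609.5 446.8  18.6] 0.62
t [621.  348.4  15.3] 0.45
t [439.6 335.9  11.9] 0.45
179.7159479418179
99.10358672638894
brush
bnl [490.5 182.    0.5] 0.16
bnr [634.9 160.8  -4.1] 0.66
tR [644.1 176.1  42.6] 0.02
tL [492.9 182.7  54.7] 4.44
pan
f [ 4.600e+02 -1.423e+02 -3.000e-01] 0.57
f [ 7.038e+02 -1.694e+02 -7.000e-01] 0.48
245.22319652442766
wl [ 457.63346903 -170.94028161   36.        ]
wback [ 434.07941653 -372.38010455   36.        ]
wr [ 699.44823991 -199.82712355   36.        ]
wbr [ 678.77847591 -399.96448545   36.        ]
bar
 [540.3  42.2  11.6] 0.22
 [559.2  41.   13.1] 0.18
 [568.3 -19.    9.9] 0.03
 [549.6 -23.   10.7] 1.46
ell
[490. -84.] [490. -85.]
[523. -62.] [524. -65.]
[531. -73.] [529. -77.]
[ 536. -126.] [ 532. -129.]
[ 525. -133.] [ 523. -138.]
tee
[618.  13.]
[613. -30.]
[674. -19.]
[618.  12.]
[622. -39.]
[672. -23.]
chan
c [637.8 -97.2   8.3] 0.76
[621. -67.]
[646. -63.]
[ 659. -127.]
[ 634. -131.]
[620. -70.]
[644. -65.]
[ 654. -127.]
[ 628. -139.]
block
[ 728. -103.] [ 719. -159.]
[ 782. -112.] [ 726. -107.]
[ 773. -164.] [ 783. -113.]
[ 720. -157.] [ 774. -164.]
pl [728. 302.]
pl [736. 157.]
pl [780. 171.]
```

```bash
cat >> h.py <<'E'
def go(cur,tgt,n):
    "cur,tgt: x,y,z,yaw(deg), tool down -> per-row tool shift cm; rotation first if any"
    y=np.radians(tgt[3]); d=np.subtract(tgt[:3],cur[:3])/10
    t=np.array([d[0]*np.cos(y)+d[1]*np.sin(y),d[0]*np.sin(y)-d[1]*np.cos(y),-d[2]])
    print("wz total",round(-np.radians(tgt[3]-cur[3]),4),"t total",t.round(3),"per row",(t/n).round(3))
E
python3 - <<'E'
from h import *
w=load("wrist0"); print(w.o, w.R[2])
go([188.4,543.3,214,160.87],[560,215,200,172],14)
E
```

```text
[121.94565946 566.21336005 384.01801281] [-0.23564116  0.08204702  0.96837055]
wz total -0.1943 t total [-41.367 -27.339   1.4  ] per row [-2.955 -1.953  0.1  ]
```

Emit:
{"method": "move_arm", "body": {"plan": [{"wz": -0.1, "tx": -3, "ty": -1.95}, {"wz": -0.095, "tx": -2.9, "ty": -1.95}, {"tx": -2.95, "ty": -1.95}, {"tx": -2.95, "ty": -1.95}, {"tx": -2.95, "ty": -1.95}, {"tx": -2.95, "ty": -1.95}, {"tx": -2.95, "ty": -1.95}, {"tx": -2.95, "ty": -1.95}, {"tx": -2.95, "ty": -1.95}, {"tx": -2.95, "ty": -1.95}, {"tx": -2.95, "ty": -1.95}, {"tx": -2.95, "ty": -1.95}]}}

```text
schema error: expected keys tx, ty, tz, wx, wy, wz
```

```bash
python3 - <<'E'
from workcell import env, grab_frame
import pickle
f=grab_frame("wrist"); pickle.dump(f,open("wrist1.pkl","wb"))
s=env.state();print(s["time_s"],s["ee_pos"],s["ee_rot"],s["force"])
from h import *
go([*s["ee_pos"],s["ee_rot"][2]],[570,185,200,172],3)
E
```

```text
0.2 [188.28975612 542.98559718 213.43329909] [-1.79937438e+02 -1.32260301e-03  1.60873958e+02] [-5.98116837e-02  1.08473553e-01  8.98346913e-05]
wz total -0.1942 t total [-42.782 -30.138   1.343] per row [-14.261 -10.046   0.448]
```

All keys are required in each row.

Emit:
{"method": "move_arm", "body": {"plan": [{"tx": -3, "ty": -1.95, "tz": 0, "wx": 0, "wy": 0, "wz": -0.1}, {"tx": -2.9, "ty": -1.95, "tz": 0, "wx": 0, "wy": 0, "wz": -0.095}, {"tx": -2.95, "ty": -1.95, "tz": 0, "wx": 0, "wy": 0, "wz": 0}, {"tx": -2.95, "ty": -1.95, "tz": 0, "wx": 0, "wy": 0, "wz": 0}, {"tx": -2.95, "ty": -1.95, "tz": 0, "wx": 0, "wy": 0, "wz": 0}, {"tx": -2.95, "ty": -1.95, "tz": 0, "wx": 0, "wy": 0, "wz": 0}, {"tx": -2.95, "ty": -1.95, "tz": 0, "wx": 0, "wy": 0, "wz": 0}, {"tx": -2.95, "ty": -1.95, "tz": 0, "wx": 0, "wy": 0, "wz": 0}, {"tx": -2.95, "ty": -1.95, "tz": 0, "wx": 0, "wy": 0, "wz": 0}, {"tx": -2.95, "ty": -1.95, "tz": 0, "wx": 0, "wy": 0, "wz": 0}, {"tx": -2.95, "ty": -1.95, "tz": 0, "wx": 0, "wy": 0, "wz": 0}, {"tx": -2.95, "ty": -1.95, "tz": 0, "wx": 0, "wy": 0, "wz": 0}]}}

```text
time_s: 1.2
ee_pos: [500.2, 253.9, 213.9]
ee_rot: [180.0, -0.0, 172.0]
force: [-0.1, 0.3, -0.2]
gripper_width: 91.1
gripper_force: 0.0
```

```bash
python3 - <<'E'
from workcell import env, grab_frame
import pickle
f=grab_frame("wrist"); pickle.dump(f,open("wrist1.pkl","wb"))
s=env.state();print(s["time_s"],s["ee_pos"],s["ee_rot"],s["force"])
from h import *
go([*s["ee_pos"],s["ee_rot"][2]],[570,185,200,172],3)
E
```

```text
1.25 [505.2083706  249.90518341 213.65407648] [-179.82654245    0.29915129  171.86297452] [ 4.35144502 -2.60262126  0.36574426]
wz total -0.0024 t total [-7.319 -5.526  1.365] per row [-2.44  -1.842  0.455]
```

Emit:
{"method": "move_arm", "body": {"plan": [{"tx": -2.2, "ty": -1.8, "tz": 0, "wx": 0, "wy": 0, "wz": 0}, {"tx": -2.2, "ty": -1.8, "tz": 0, "wx": 0, "wy": 0, "wz": 0}, {"tx": -2.2, "ty": -1.8, "tz": 0, "wx": 0, "wy": 0, "wz": 0}, {"tx": 0, "ty": 0, "tz": 0, "wx": 0, "wy": 0, "wz": 0}, {"tx": 0, "ty": 0, "tz": 0, "wx": 0, "wy": 0, "wz": 0}, {"tx": 0, "ty": 0, "tz": 0, "wx": 0, "wy": 0, "wz": 0}]}}

```text
time_s: 1.75
ee_pos: [556.5, 193.1, 213.6]
ee_rot: [180.0, -0.1, 172.0]
force: [-0.6, -0.2, -0.3]
gripper_width: 91.0
gripper_force: 0.0
```

```bash
python3 - <<'E'
from workcell import env, grab_frame
import pickle
from h import *
f=grab_frame("wrist"); pickle.dump(f,open("wrist2.pkl","wb"))
s=env.state();print(s["time_s"],s["ee_pos"],s["ee_rot"],s["force"])
a=load("wrist1");b=load("wrist2"); print(a.o,b.o)
k=.62
cv2.imwrite("pics/w.png",np.vstack([cv2.resize(c.im[:,:,::-1],(640,480))[60:360] for c in (a,b)]))
E
```

```text
1.8 [556.35879991 193.41471285 213.79773122] [ 1.79989120e+02 -4.92536288e-02  1.72078480e+02] [-0.47962708  1.40181121 -0.83258211]
[430.68586336 263.80017604 384.68656719] [487.1799145  202.89629811 384.5252095 ]
```

View pics/w.png

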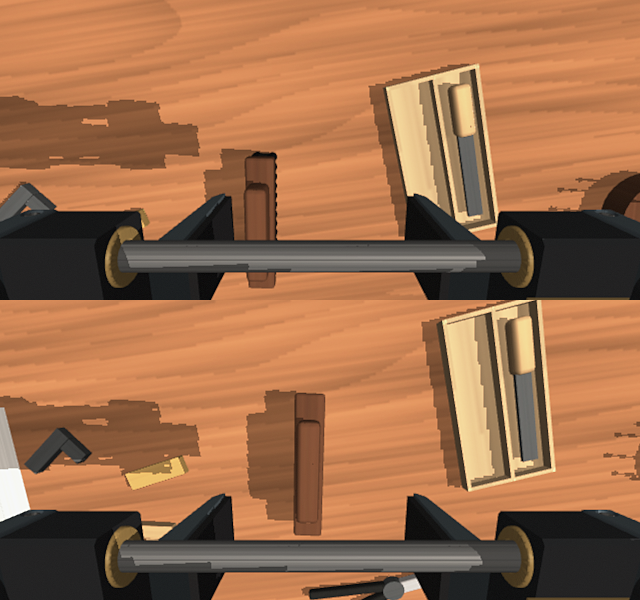

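```bash
python3 - <<'E'
from h import *
a=load("wrist1");b=load("wrist2")
W=lambda p:(p[0],p[1]-240)
for n,p,q in [("back far-l",(246,216),(296,153)),("grip far-l",(247,246),(301,181)),("grip far-r",(267,246),(319,181)),("back near-l",(246,346),(294,295)),("tray",(386,147),(441,81)),("tray2",(478,125),(541,60))]:
    X=tri([a,b],[p,q]);print(n,X.round(1),np.linalg.norm(a.px(X)-p).round(2))
print("back42",[b.at(W(p),42)[:2].round(1).tolist() for p in [(296,393),(324,393),(321,535),(294,535)]])
print("grip71",[b.at(W(p),71)[:2].round(1).tolist() for p in [(301,420),(319,420),(318,522),(299,522)]])
print("tray18",[b.at(W(p),18)[:2].round(1).tolist() for p in [(441,321),(541,300),(553,471),(467,489)]])
print("slot4 inner",[b.at(W(p),18)[:2].round(1).tolist() for p in [(446,321),(490,312),(510,476),(467,488)]])
E
```

```text
back far-l [487.7 180.1  33.5] 0.37
grip far-l [513.  182.3  61.3] 0.84
grip far-r [516.8 199.6  54.2] 0.28
back near-l [632.3 154.9  43.7] 1.46
tray [438.9 334.4  11. ] 0.13
tray2 [431.7 433.3   9.1] 1.85
back42 [[488.0, 180.9], [491.7, 207.8], [638.4, 184.5], [634.3, 155.7]]
grip71 [[512.0, 183.6], [514.2, 199.7], [611.6, 185.0], [609.0, 166.7]]
tray18 [[439.7, 331.8], [434.3, 429.3], [609.4, 445.9], [617.0, 351.6]]
slot4 inner [[440.4, 336.7], [438.2, 379.9], [608.6, 399.0], [615.8, 351.6]]
```

Emit:
{"method": "move_arm", "body": {"plan": [{"tx": -0.77, "ty": -0.95, "tz": 1.5, "wx": 0, "wy": 0, "wz": 0.024}, {"tx": 0, "ty": 0, "tz": 3.5, "wx": 0, "wy": 0, "wz": 0}, {"tx": 0, "ty": 0, "tz": 3.5, "wx": 0, "wy": 0, "wz": 0}, {"tx": 0, "ty": 0, "tz": 3.5, "wx": 0, "wy": 0, "wz": 0}, {"tx": 0, "ty": 0, "tz": 2.5, "wx": 0, "wy": 0, "wz": 0}, {"tx": 0, "ty": 0, "tz": 1.5, "wx": 0, "wy": 0, "wz": 0}, {"tx": 0, "ty": 0, "tz": 0.8, "wx": 0, "wy": 0, "wz": 0}, {"tx": 0, "ty": 0, "tz": 0, "wx": 0, "wy": 0, "wz": 0}, {"tx": 0, "ty": 0, "tz": 0, "wx": 0, "wy": 0, "wz": 0}, {"tx": 0, "ty": 0, "tz": 0, "wx": 0, "wy": 0, "wz": 0}]}}

```text
time_s: 2.63
ee_pos: [564.3, 183.1, 47.5]
ee_rot: [179.9, 0.1, 170.7]
force: [0.5, -0.1, 0.4]
gripper_width: 91.1
gripper_force: 0.0
```

Emit:
{"method": "move_arm", "body": {"plan": [{"tx": 0, "ty": 0, "tz": 0, "wx": 0, "wy": 0, "wz": 0}, {"tx": 0, "ty": 0, "tz": 0, "wx": 0, "wy": 0, "wz": 0}, {"tx": 0, "ty": 0, "tz": 0, "wx": 0, "wy": 0, "wz": 0}, {"tx": 0, "ty": 0, "tz": 0, "wx": 0, "wy": 0, "wz": 0}, {"tx": 0, "ty": 0, "tz": 0, "wx": 0, "wy": 0, "wz": 0}, {"tx": 0, "ty": 0, "tz": 0, "wx": 0, "wy": 0, "wz": 0}, {"tx": 0, "ty": 0, "tz": 0, "wx": 0, "wy": 0, "wz": 0}, {"tx": 0, "ty": 0, "tz": 0, "wx": 0, "wy": 0, "wz": 0}, {"tx": 0, "ty": 0, "tz": 0, "wx": 0, "wy": 0, "wz": 0}, {"tx": 0, "ty": 0, "tz": 0, "wx": 0, "wy": 0, "wz": 0}], "gripper": 1.5, "force": 50}}

```text
time_s: 3.47
ee_pos: [563.4, 182.3, 45.9]
ee_rot: [180.0, -0.0, 170.7]
force: [-0.6, -0.9, 0.6]
gripper_width: 27.6
gripper_force: 0.0
```

Emit:
{"method": "move_arm", "body": {"plan": [{"tx": 0, "ty": 0, "tz": 0, "wx": 0, "wy": 0, "wz": 0}, {"tx": 0, "ty": 0, "tz": 0, "wx": 0, "wy": 0, "wz": 0}, {"tx": 0, "ty": 0, "tz": 0, "wx": 0, "wy": 0, "wz": 0}, {"tx": 0, "ty": 0, "tz": 0, "wx": 0, "wy": 0, "wz": 0}]}}

```text
time_s: 3.8
ee_pos: [563.3, 182.3, 45.8]
ee_rot: [-180.0, -0.0, 170.7]
force: [0.9, 0.2, -1.5]
gripper_width: 21.8
gripper_force: 50.0
```

```bash
cat >> h.py <<'E'
PO=np.array([569.2,-265.2]); PY=np.radians(-6.6)
def pan(x,y): return PO+np.array([x*np.cos(PY)-y*np.sin(PY),x*np.sin(PY)+y*np.cos(PY)])
def cur():
    from workcell import env
    s=env.state(); print(s["time_s"],s["ee_pos"].round(1),s["ee_rot"].round(2),s["force"].round(1),round(s["gripper_width"],1),s["gripper_force"])
    return [*s["ee_pos"],s["ee_rot"][2]]
E
python3 -c "
from h import *
c=cur(); print(pan(-40,340)); go(c,[*pan(-40,340),48,173.4],4)"
```

```text
3.8 [563.3 182.3  45.8] [-1.8000e+02 -2.0000e-02  1.7067e+02] [ 0.9  0.2 -1.5] 21.8 49.98227655887604
[568.54372054  77.14422632]
wz total -0.0477 t total [ -1.727 -10.384  -0.22 ] per row [-0.432 -2.596 -0.055]
```

Emit:
{"method": "move_arm", "body": {"plan": [{"tx": 0.15, "ty": -3.4, "tz": -0.4, "wx": 0, "wy": 0, "wz": -0.048}, {"tx": 0.15, "ty": -3.5, "tz": 0, "wx": 0, "wy": 0, "wz": 0}, {"tx": 0.15, "ty": -2.4, "tz": 0, "wx": 0, "wy": 0, "wz": 0}, {"tx": 0, "ty": -1.0, "tz": 0.17, "wx": 0, "wy": 0, "wz": 0}, {"tx": 0, "ty": 0, "tz": 0.15, "wx": 0, "wy": 0, "wz": 0}, {"tx": 0, "ty": 0, "tz": 0, "wx": 0, "wy": 0, "wz": 0}, {"tx": 0, "ty": 0, "tz": 0, "wx": 0, "wy": 0, "wz": 0}]}}

```text
time_s: 4.38
ee_pos: [546.0, 81.8, 46.6]
ee_rot: [180.0, 0.0, 173.4]
force: [-0.2, -0.1, -1.7]
gripper_width: 21.9
gripper_force: 50.0
```

```bash
python3 -c "
from h import *
c=cur(); go(c,[*pan(-62,190),46.5,173.4],12)"
```

```text
4.3833 [546.   81.8  46.6] [1.7996e+02 2.0000e-02 1.7344e+02] [-0.2 -0.1 -1.7] 21.9 49.982094168663025
wz total 0.0008 t total [-9.5000e-02 -1.5207e+01  1.5000e-02] per row [-8.000e-03 -1.267e+00  1.000e-03]
```

Emit:
{"method": "move_arm", "body": {"plan": [{"tx": 0, "ty": -1.27, "tz": 0, "wx": 0, "wy": 0, "wz": 0}, {"tx": 0, "ty": -1.27, "tz": 0, "wx": 0, "wy": 0, "wz": 0}, {"tx": 0, "ty": -1.27, "tz": 0, "wx": 0, "wy": 0, "wz": 0}, {"tx": 0, "ty": -1.27, "tz": 0, "wx": 0, "wy": 0, "wz": 0}, {"tx": 0, "ty": -1.27, "tz": 0, "wx": 0, "wy": 0, "wz": 0}, {"tx": 0, "ty": -1.27, "tz": 0, "wx": 0, "wy": 0, "wz": 0}, {"tx": 0, "ty": -1.27, "tz": 0, "wx": 0, "wy": 0, "wz": 0}, {"tx": 0, "ty": -1.27, "tz": 0, "wx": 0, "wy": 0, "wz": 0}, {"tx": 0, "ty": -1.27, "tz": 0, "wx": 0, "wy": 0, "wz": 0}, {"tx": 0, "ty": -1.27, "tz": 0, "wx": 0, "wy": 0, "wz": 0}, {"tx": 0, "ty": -1.27, "tz": 0, "wx": 0, "wy": 0, "wz": 0}, {"tx": 0, "ty": -1.27, "tz": 0, "wx": 0, "wy": 0, "wz": 0}]}}

```text
time_s: 5.38
ee_pos: [527.9, -71.7, 46.8]
ee_rot: [180.0, -0.0, 173.4]
force: [0.3, 2.2, -1.6]
gripper_width: 21.7
gripper_force: 50.0
```

```bash
python3 - <<'E'
from h import *
from workcell import grab_frame
c=cur(); go(c,[*pan(-40,130),46.5,173.4],5)
f=Cam(grab_frame("side")); g=Cam(grab_frame("scene"))
cv2.imwrite("pics/d.png",np.hstack([crop(f,270,210,190,190,2),crop(g,180,200,190,190,2)]))
E
```

```text
5.3833 [527.9 -71.7  46.8] [179.98  -0.   173.41] [ 0.3  2.2 -1.6] 21.7 49.98314917087555
wz total 0.0002 t total [-2.325 -5.743  0.027] per row [-0.465 -1.149  0.005]
```

View pics/d.png

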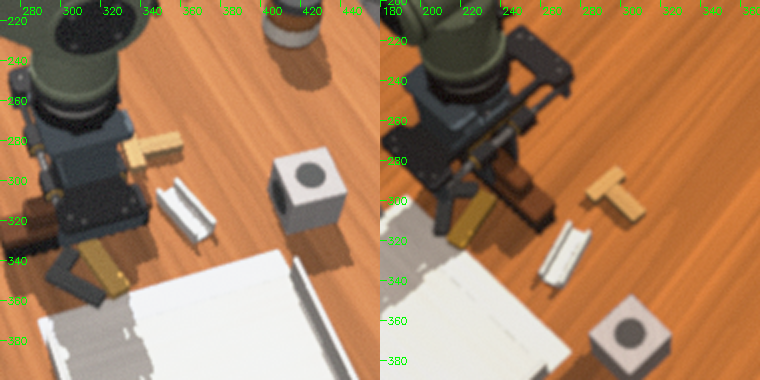

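Emit:
{"method": "move_arm", "body": {"plan": [{"tx": -0.46, "ty": -1.15, "tz": 0, "wx": 0, "wy": 0, "wz": 0}, {"tx": -0.46, "ty": -1.15, "tz": 0, "wx": 0, "wy": 0, "wz": 0}, {"tx": -0.46, "ty": -1.15, "tz": 0, "wx": 0, "wy": 0, "wz": 0}, {"tx": -0.46, "ty": -1.15, "tz": 0, "wx": 0, "wy": 0, "wz": 0}, {"tx": -0.46, "ty": -1.15, "tz": -0.05, "wx": 0, "wy": 0, "wz": 0}, {"tx": 0, "ty": -1.0, "tz": -0.13, "wx": 0, "wy": 0, "wz": 0}, {"tx": 0, "ty": -1.0, "tz": -0.13, "wx": 0, "wy": 0, "wz": 0}, {"tx": 0, "ty": -1.0, "tz": -0.1, "wx": 0, "wy": 0, "wz": 0}, {"tx": 0, "ty": -1.0, "tz": 0, "wx": 0, "wy": 0, "wz": 0}, {"tx": 0, "ty": -1.0, "tz": 0, "wx": 0, "wy": 0, "wz": 0}, {"tx": 0, "ty": -1.0, "tz": 0, "wx": 0, "wy": 0, "wz": 0}]}}

```text
time_s: 6.4
ee_pos: [537.2, -190.7, 51.0]
ee_rot: [180.0, 0.0, 173.4]
force: [1.0, 2.5, 0.0]
gripper_width: 21.8
gripper_force: 50.0
```

```bash
python3 -c "
from h import *
c=cur(); go(c,[*pan(-40,42),50.5,173.4],3)"
```

```text
6.4 [ 537.2 -190.7   51. ] [179.98   0.   173.41] [1.  2.5 0. ] 21.8 49.98419523239136
wz total 0.0003 t total [-0.031 -2.832  0.049] per row [-0.01  -0.944  0.016]
```

Emit:
{"method": "move_arm", "body": {"plan": [{"tx": 0, "ty": -0.95, "tz": 0, "wx": 0, "wy": 0, "wz": 0}, {"tx": 0, "ty": -0.95, "tz": 0, "wx": 0, "wy": 0, "wz": 0}, {"tx": 0, "ty": -0.95, "tz": 0, "wx": 0, "wy": 0, "wz": 0}, {"tx": 0, "ty": 0, "tz": 0, "wx": 0, "wy": 0, "wz": 0}, {"tx": 0, "ty": 0, "tz": 0, "wx": 0, "wy": 0, "wz": 0}, {"tx": 0, "ty": 0.5, "tz": 0, "wx": 0, "wy": 0, "wz": 0}, {"tx": 0, "ty": 0.5, "tz": -2, "wx": 0, "wy": 0, "wz": 0}, {"tx": 0, "ty": 0.5, "tz": -3, "wx": 0, "wy": 0, "wz": 0}, {"tx": 0, "ty": 2.0, "tz": 0, "wx": 0, "wy": 0, "wz": 0}, {"tx": -0.8, "ty": 3.4, "tz": 0, "wx": 0, "wy": 0, "wz": 0}, {"tx": -1, "ty": 3.4, "tz": 0, "wx": 0, "wy": 0, "wz": 0}, {"tx": -1, "ty": 3.4, "tz": 0, "wx": 0, "wy": 0, "wz": 0}]}}

```text
time_s: 7.4
ee_pos: [577.8, -83.5, 101.1]
ee_rot: [-180.0, 0.0, 173.4]
force: [1.1, -0.6, -1.1]
gripper_width: 22.0
gripper_force: 50.0
```

Emit:
{"method": "move_arm", "body": {"plan": [{"tx": -1.2, "ty": 3.5, "tz": 0, "wx": 0, "wy": 0, "wz": 0}, {"tx": -1.2, "ty": 3.5, "tz": 0, "wx": 0, "wy": 0, "wz": 0}, {"tx": -1.2, "ty": 3.5, "tz": 0, "wx": 0, "wy": 0, "wz": 0}, {"tx": -1.2, "ty": 3.0, "tz": 0, "wx": 0, "wy": 0, "wz": 0}, {"tx": 0, "ty": 0, "tz": 0, "wx": 0, "wy": 0, "wz": 0}, {"tx": 0, "ty": 0, "tz": 0, "wx": 0, "wy": 0, "wz": 0}]}}

```text
time_s: 7.9
ee_pos: [640.9, 45.6, 100.4]
ee_rot: [-180.0, -0.0, 173.7]
force: [-0.0, -0.4, -0.6]
gripper_width: 21.6
gripper_force: 50.0
```

```bash
python3 - <<'E'
from h import *
from workcell import grab_frame
c=cur(); go(c,[*pan(38,320),46.5,173.4],3)
f=Cam(grab_frame("side")); g=Cam(grab_frame("scene"))
cv2.imwrite("pics/e.png",np.hstack([crop(f,280,250,200,225,2),crop(g,90,230,190,225,2)]))
E
```

```text
7.9 [640.9  45.6 100.4] [-1.7998e+02 -3.0000e-02  1.7366e+02] [-0.  -0.4 -0.6] 21.6 49.98207986354828
wz total 0.0045 t total [-0.247  0.301  5.386] per row [-0.082  0.1    1.795]
```

View pics/e.png

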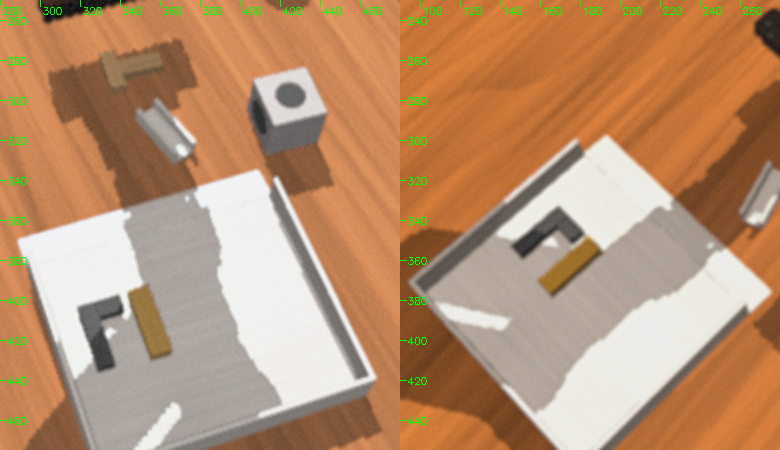

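Emit:
{"method": "move_arm", "body": {"plan": [{"tx": -0.25, "ty": 0.3, "tz": 2.0, "wx": 0, "wy": 0, "wz": 0.004}, {"tx": 0, "ty": 0, "tz": 2.0, "wx": 0, "wy": 0, "wz": 0}, {"tx": 0, "ty": 0, "tz": 1.0, "wx": 0, "wy": 0, "wz": 0}, {"tx": 0, "ty": 0, "tz": 0.35, "wx": 0, "wy": 0, "wz": 0}, {"tx": 0, "ty": 0, "tz": 0, "wx": 0, "wy": 0, "wz": 0}, {"tx": 0, "ty": 0, "tz": 0, "wx": 0, "wy": 0, "wz": 0}, {"tx": 0, "ty": 0, "tz": 0, "wx": 0, "wy": 0, "wz": 0}]}}

```text
time_s: 8.58
ee_pos: [644.3, 45.5, 48.2]
ee_rot: [180.0, 0.1, 173.2]
force: [0.2, 1.0, -1.7]
gripper_width: 21.7
gripper_force: 50.0
```

```bash
python3 -c "
from h import *
c=cur(); go(c,[*pan(38,130),46.5,173.4],15)"
```

```text
8.5833 [644.3  45.5  48.2] [1.7998e+02 1.0000e-01 1.7316e+02] [ 0.2  1.  -1.7] 21.7 49.98613893985748
wz total -0.0043 t total [  0.085 -18.727   0.169] per row [ 0.006 -1.248  0.011]
```

Emit:
{"method": "move_arm", "body": {"plan": [{"tx": 0, "ty": -1.0, "tz": 0.15, "wx": 0, "wy": 0, "wz": -0.004}, {"tx": 0, "ty": -1.25, "tz": 0, "wx": 0, "wy": 0, "wz": 0}, {"tx": 0, "ty": -1.25, "tz": 0, "wx": 0, "wy": 0, "wz": 0}, {"tx": 0, "ty": -1.25, "tz": 0, "wx": 0, "wy": 0, "wz": 0}, {"tx": 0, "ty": -1.25, "tz": 0, "wx": 0, "wy": 0, "wz": 0}, {"tx": 0, "ty": -1.25, "tz": 0, "wx": 0, "wy": 0, "wz": 0}, {"tx": 0, "ty": -1.25, "tz": 0, "wx": 0, "wy": 0, "wz": 0}, {"tx": 0, "ty": -1.25, "tz": 0, "wx": 0, "wy": 0, "wz": 0}, {"tx": 0, "ty": -1.25, "tz": 0, "wx": 0, "wy": 0, "wz": 0}, {"tx": 0, "ty": -1.25, "tz": 0, "wx": 0, "wy": 0, "wz": 0}, {"tx": 0, "ty": -1.25, "tz": 0, "wx": 0, "wy": 0, "wz": 0}]}}

```text
time_s: 9.5
ee_pos: [628.0, -89.4, 45.8]
ee_rot: [180.0, -0.0, 173.4]
force: [0.9, 0.1, -0.6]
gripper_width: 22.0
gripper_force: 50.0
```

```bash
python3 - <<'E'
from h import *
from workcell import grab_frame
c=cur(); go(c,[*pan(38,130),46.5,173.4],5)
f=Cam(grab_frame("side")); g=Cam(grab_frame("scene"))
cv2.imwrite("pics/f.png",np.hstack([crop(f,280,250,200,225,2),crop(g,190,230,190,225,2)]))
E
```

```text
9.5 [628.  -89.4  45.8] [179.99  -0.   173.42] [ 0.9  0.1 -0.6] 22.0 49.98713493347168
wz total 0.0003 t total [ 0.024 -5.137 -0.067] per row [ 0.005 -1.027 -0.013]
```

View pics/f.png

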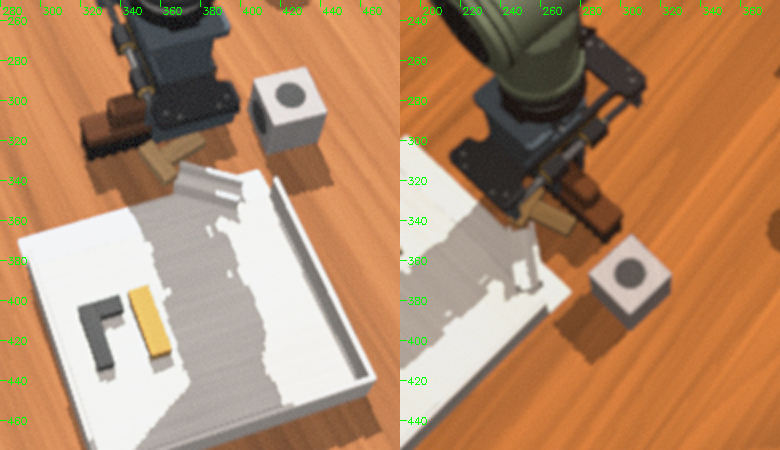

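```bash
python3 - <<'E'
from h import *
d=load("side0"); s=load("scene0")
def P(X):
    r=X[:2]-PO; c,q=np.cos(PY),np.sin(PY); return (np.array([c*r[0]+q*r[1],-q*r[0]+c*r[1]])).round(1)
for p,z in [((243,182),20),((238,207),18),((240,220),2),((185,162),18),((175,195),18),((275,178),36),((203,138),14),((180,182),14)]: print(p,P(d.at((280+p[0]/2,250+p[1]/2),z)))
for p,z in [((533,225),20),((540,290),18),((515,290),18)]: print("s",P(s.at((190+(p[0]-400)/2,230+p[1]/2),z)))
E
```

```text
(243, 182) [96.5 92.7]
(238, 207) [82.3 70.5]
(240, 220) [83.9 64.5]
(185, 162) [ 52.2 130.7]
(175, 195) [ 30.2 100. ]
(275, 178) [121.6  80. ]
(203, 138) [ 80.  152.7]
(180, 182) [ 40.9 113.7]
s [ 52.2 129.1]
s [104.3  88.9]
s [87.  72.5]
```

Emit:
{"method": "move_arm", "body": {"plan": [{"tx": 0.2, "ty": -1.0, "tz": -0.06, "wx": 0, "wy": 0, "wz": 0}, {"tx": 0.2, "ty": -1.0, "tz": 0, "wx": 0, "wy": 0, "wz": 0}, {"tx": 0.2, "ty": -1.0, "tz": 0, "wx": 0, "wy": 0, "wz": 0}, {"tx": 0.2, "ty": -1.0, "tz": 0, "wx": 0, "wy": 0, "wz": 0}, {"tx": 0.2, "ty": -1.0, "tz": -0.05, "wx": 0, "wy": 0, "wz": 0}, {"tx": 0, "ty": -0.9, "tz": -0.13, "wx": 0, "wy": 0, "wz": 0}, {"tx": 0, "ty": -0.9, "tz": -0.13, "wx": 0, "wy": 0, "wz": 0}, {"tx": 0, "ty": -0.9, "tz": -0.1, "wx": 0, "wy": 0, "wz": 0}]}}

```text
time_s: 10.27
ee_pos: [609.5, -164.5, 50.8]
ee_rot: [-180.0, 0.0, 173.4]
force: [0.4, 0.8, -0.7]
gripper_width: 21.9
gripper_force: 50.0
```

```bash
python3 - <<'E'
from h import *
from workcell import grab_frame
c=cur(); go(c,[*pan(28,50),50,173.4],6)
f=Cam(grab_frame("side")); g=Cam(grab_frame("scene"))
cv2.imwrite("pics/g.png",np.hstack([crop(f,280,250,200,225,2),crop(g,150,270,190,225,2)]))
E
```

```text
10.2667 [ 609.5 -164.5   50.8] [-1.8000e+02  3.0000e-02  1.7342e+02] [ 0.4  0.8 -0.7] 21.9 49.98642683029175
wz total 0.0003 t total [ 0.048 -5.463  0.082] per row [ 0.008 -0.91   0.014]Traceback (most recent call last):
  File "<stdin>", line 5, in <module>
    return _nx.concatenate(arrs, 1, dtype=dtype, casting=casting)
           ~~~~~~~~~~~~~~~^^^^^^^^^^^^^^^^^^^^^^^^^^^^^^^^^^^^^^^
ValueError: all the input array dimensions except for the concatenation axis must match exactly, but along dimension 0, the array at index 0 has size 450 and the array at index 1 has size 420
```

Emit:
{"method": "move_arm", "body": {"plan": [{"tx": 0, "ty": -0.9, "tz": 0, "wx": 0, "wy": 0, "wz": 0}, {"tx": 0, "ty": -0.9, "tz": 0, "wx": 0, "wy": 0, "wz": 0}, {"tx": 0, "ty": -0.9, "tz": 0, "wx": 0, "wy": 0, "wz": 0}]}}

```text
time_s: 10.62
ee_pos: [606.4, -190.9, 50.5]
ee_rot: [180.0, 0.0, 173.5]
force: [-0.2, 1.0, -0.6]
gripper_width: 21.6
gripper_force: 50.0
```

Emit:
{"method": "move_arm", "body": {"plan": [{"tx": 0, "ty": -0.9, "tz": 0, "wx": 0, "wy": 0, "wz": 0}, {"tx": 0, "ty": -0.9, "tz": 0, "wx": 0, "wy": 0, "wz": 0}, {"tx": 0, "ty": -0.9, "tz": 0, "wx": 0, "wy": 0, "wz": 0}, {"tx": 0, "ty": 0, "tz": 0, "wx": 0, "wy": 0, "wz": 0}, {"tx": 0, "ty": 0, "tz": 0, "wx": 0, "wy": 0, "wz": 0}]}}

```text
time_s: 11.03
ee_pos: [603.1, -217.9, 50.4]
ee_rot: [180.0, -0.0, 173.4]
force: [0.4, 0.9, -1.4]
gripper_width: 21.9
gripper_force: 50.0
```

Emit:
{"method": "move_arm", "body": {"plan": [{"tx": 0, "ty": 0.5, "tz": 0, "wx": 0, "wy": 0, "wz": 0}, {"tx": 0, "ty": 0.7, "tz": -2, "wx": 0, "wy": 0, "wz": 0}, {"tx": 0, "ty": 1, "tz": -3, "wx": 0, "wy": 0, "wz": 0}, {"tx": 0, "ty": 2, "tz": -1.5, "wx": 0, "wy": 0, "wz": 0}, {"tx": 0, "ty": 3.5, "tz": 0, "wx": 0, "wy": 0, "wz": 0}, {"tx": 0, "ty": 3.8, "tz": 0, "wx": 0, "wy": 0, "wz": 0}, {"tx": 0, "ty": 3.8, "tz": 0, "wx": 0, "wy": 0, "wz": 0}, {"tx": 0, "ty": 3.8, "tz": 0, "wx": 0, "wy": 0, "wz": 0}, {"tx": 0, "ty": 3.8, "tz": 0, "wx": 0, "wy": 0, "wz": 0}, {"tx": 0, "ty": 3.8, "tz": 0, "wx": 0, "wy": 0, "wz": 0}, {"tx": 0, "ty": 3.8, "tz": 0, "wx": 0, "wy": 0, "wz": 0}, {"tx": 0, "ty": 3.8, "tz": 0, "wx": 0, "wy": 0, "wz": 0}]}}

```text
time_s: 12.03
ee_pos: [642.0, 126.4, 115.6]
ee_rot: [180.0, -0.0, 173.5]
force: [0.4, -0.0, -1.9]
gripper_width: 21.8
gripper_force: 50.0
```

```bash
python3 - <<'E'
from h import *
from workcell import grab_frame
c=cur(); go([*c[:3],c[3]%360],[527.2,367.8,115,185.2],8)
f=Cam(grab_frame("side")); g=Cam(grab_frame("scene"))
cv2.imwrite("pics/h.png",np.hstack([crop(f,270,260,210,215,2),crop(g,90,255,190,215,2)]))
E
```

```text
12.0333 [642.  126.4 115.6] [ 1.7999e+02 -1.0000e-02  1.7348e+02] [ 0.4 -0.  -1.9] 21.8 49.98474419116974
wz total -0.2046 t total [ 9.244 25.081  0.061] per row [1.155 3.135 0.008]
```

View pics/h.png

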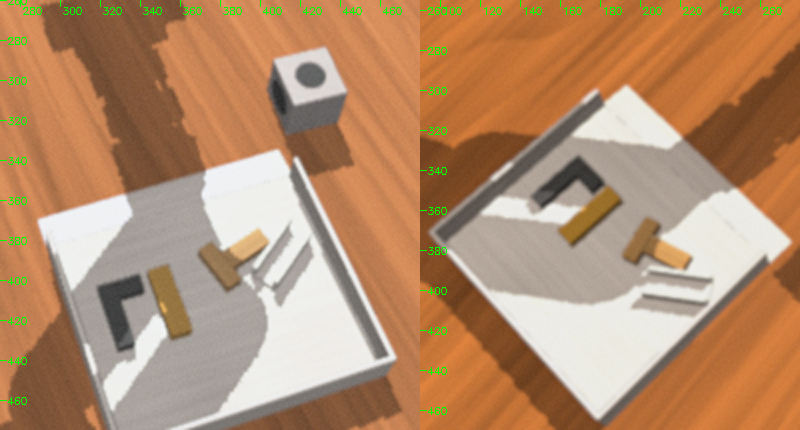

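Emit:
{"method": "move_arm", "body": {"plan": [{"tx": 0, "ty": 0, "tz": 0, "wx": 0, "wy": 0, "wz": -0.1}, {"tx": 0, "ty": 0, "tz": 0, "wx": 0, "wy": 0, "wz": -0.105}, {"tx": 1.15, "ty": 3.13, "tz": 0, "wx": 0, "wy": 0, "wz": 0}, {"tx": 1.15, "ty": 3.13, "tz": 0, "wx": 0, "wy": 0, "wz": 0}, {"tx": 1.15, "ty": 3.13, "tz": 0, "wx": 0, "wy": 0, "wz": 0}, {"tx": 1.15, "ty": 3.13, "tz": 0, "wx": 0, "wy": 0, "wz": 0}, {"tx": 1.15, "ty": 3.13, "tz": 0, "wx": 0, "wy": 0, "wz": 0}, {"tx": 1.15, "ty": 3.13, "tz": 0, "wx": 0, "wy": 0, "wz": 0}, {"tx": 1.15, "ty": 3.0, "tz": 0, "wx": 0, "wy": 0, "wz": 0}, {"tx": 0, "ty": 0, "tz": 0, "wx": 0, "wy": 0, "wz": 0}, {"tx": 0, "ty": 0, "tz": 0, "wx": 0, "wy": 0, "wz": 0}, {"tx": 0, "ty": 0, "tz": 0, "wx": 0, "wy": 0, "wz": 0}]}}

```text
time_s: 13.13
ee_pos: [542.5, 333.0, 115.5]
ee_rot: [-180.0, -0.0, -174.8]
force: [-0.8, 0.3, -1.7]
gripper_width: 21.6
gripper_force: 50.0
```

```bash
python3 - <<'E'
from h import *
c=cur(); go([*c[:3],c[3]%360],[527.2,367.8,70,185.2],2)
d=load("side0"); s=load("scene0")
for C,p in [(d,(270+290/2,260+222/2)),(d,(270+312/2,260+240/2)),(s,(90+292/2,255+280/2)),(s,(90+285/2,255+305/2))]:
    X=C.at(p,19); r=X[:2]-PO; c_,q=np.cos(PY),np.sin(PY); print(c_*r[0]+q*r[1],-q*r[0]+c_*r[1])
E
```

```text
13.1333 [542.5 333.  115.5] [-1.7996e+02 -1.0000e-02 -1.7478e+02] [-0.8  0.3 -1.7] 21.6 49.98621046543121
wz total 0.0003 t total [1.209 3.608 4.549] per row [0.605 1.804 2.275]
96.23765634383402 27.83171440333654
108.18258045976104 5.2631895504555395
99.99634575373082 31.246462185589486
112.65322945247131 11.010270817524486
```

Emit:
{"method": "move_arm", "body": {"plan": [{"tx": 0.6, "ty": 1.8, "tz": 0, "wx": 0, "wy": 0, "wz": 0}, {"tx": 0.6, "ty": 1.8, "tz": 0, "wx": 0, "wy": 0, "wz": 0}, {"tx": 0, "ty": 0, "tz": 2, "wx": 0, "wy": 0, "wz": 0}, {"tx": 0, "ty": 0, "tz": 2, "wx": 0, "wy": 0, "wz": 0}, {"tx": 0, "ty": 0, "tz": 0, "wx": 0, "wy": 0, "wz": 0}, {"tx": 0, "ty": 0, "tz": 0, "wx": 0, "wy": 0, "wz": 0}, {"tx": 0, "ty": 0, "tz": 0, "wx": 0, "wy": 0, "wz": 0}]}}

```text
time_s: 13.72
ee_pos: [528.6, 367.4, 76.5]
ee_rot: [180.0, 0.1, -174.9]
force: [0.7, 0.2, -1.5]
gripper_width: 21.5
gripper_force: 50.0
```

```bash
python3 - <<'E'
from h import *
c=cur(); go([*c[:3],c[3]%360],[527.2,367.8,50.5,185.2],4)
E
```

```text
13.7167 [528.6 367.4  76.5] [ 1.7997e+02  7.0000e-02 -1.7491e+02] [ 0.7  0.2 -1.5] 21.5 49.98620688915253
wz total -0.002 t total [0.139 0.051 2.596] per row [0.035 0.013 0.649]
```

Emit:
{"method": "move_arm", "body": {"plan": [{"tx": 0.1, "ty": 0.05, "tz": 0.8, "wx": 0, "wy": 0, "wz": 0}, {"tx": 0, "ty": 0, "tz": 0.8, "wx": 0, "wy": 0, "wz": 0}, {"tx": 0, "ty": 0, "tz": 0.6, "wx": 0, "wy": 0, "wz": 0}, {"tx": 0, "ty": 0, "tz": 0.3, "wx": 0, "wy": 0, "wz": 0}, {"tx": 0, "ty": 0, "tz": 0, "wx": 0, "wy": 0, "wz": 0}, {"tx": 0, "ty": 0, "tz": 0, "wx": 0, "wy": 0, "wz": 0}, {"tx": 0, "ty": 0, "tz": 0, "wx": 0, "wy": 0, "wz": 0}, {"tx": 0, "ty": 0, "tz": 0, "wx": 0, "wy": 0, "wz": 0}]}}

```text
time_s: 14.38
ee_pos: [526.6, 368.5, 50.6]
ee_rot: [180.0, 0.0, -174.8]
force: [0.7, 0.8, -1.8]
gripper_width: 21.6
gripper_force: 50.0
```

Emit:
{"method": "move_arm", "body": {"plan": [{"tx": 0, "ty": 0, "tz": 0.08, "wx": 0, "wy": 0, "wz": 0}, {"tx": 0, "ty": 0, "tz": 0, "wx": 0, "wy": 0, "wz": 0}, {"tx": 0, "ty": 0, "tz": 0, "wx": 0, "wy": 0, "wz": 0}]}}

```text
time_s: 14.63
ee_pos: [526.6, 368.5, 49.8]
ee_rot: [180.0, 0.0, -174.8]
force: [0.2, -0.1, -1.2]
gripper_width: 21.9
gripper_force: 50.0
```

Emit:
{"method": "move_arm", "body": {"plan": [{"tx": 0, "ty": 0, "tz": 0, "wx": 0, "wy": 0, "wz": 0}, {"tx": 0, "ty": 0, "tz": 0, "wx": 0, "wy": 0, "wz": 0}, {"tx": 0, "ty": 0, "tz": 0, "wx": 0, "wy": 0, "wz": 0}, {"tx": 0, "ty": 0, "tz": 0, "wx": 0, "wy": 0, "wz": 0}, {"tx": 0, "ty": 0, "tz": 0, "wx": 0, "wy": 0, "wz": 0}, {"tx": 0, "ty": 0, "tz": 0, "wx": 0, "wy": 0, "wz": 0}], "gripper": 5}}

```text
time_s: 15.13
ee_pos: [526.5, 368.4, 49.8]
ee_rot: [180.0, 0.0, -174.8]
force: [-0.6, -0.8, -0.8]
gripper_width: 49.7
gripper_force: 0.0
```

Emit:
{"method": "move_arm", "body": {"plan": [{"tx": 0, "ty": 0, "tz": -0.5, "wx": 0, "wy": 0, "wz": 0}, {"tx": 0, "ty": 0, "tz": -2, "wx": 0, "wy": 0, "wz": 0}, {"tx": 0, "ty": 0, "tz": -3, "wx": 0, "wy": 0, "wz": 0}, {"tx": 0, "ty": 0, "tz": -3, "wx": 0, "wy": 0, "wz": 0}, {"tx": 3, "ty": 0, "tz": -3, "wx": 0, "wy": 0, "wz": 0}, {"tx": 3, "ty": 0, "tz": -3, "wx": 0, "wy": 0, "wz": 0}, {"tx": 3, "ty": 0, "tz": 0, "wx": 0, "wy": 0, "wz": 0}, {"tx": 0, "ty": 0, "tz": 0, "wx": 0, "wy": 0, "wz": 0}, {"tx": 0, "ty": 0, "tz": 0, "wx": 0, "wy": 0, "wz": 0}, {"tx": 0, "ty": 0, "tz": 0, "wx": 0, "wy": 0, "wz": 0}]}}

```text
time_s: 15.97
ee_pos: [438.3, 360.5, 193.8]
ee_rot: [180.0, 0.0, -174.8]
force: [-0.2, 0.6, -0.6]
gripper_width: 50.0
gripper_force: 0.0
```

```bash
python3 - <<'E'
from h import *
from workcell import grab_frame
c=cur()
yw=np.radians(5.2);ax=np.array([np.cos(yw),np.sin(yw)]);ay=np.array([-ax[1],ax[0]])
for n in ["scene","side"]:
    C=Cam(grab_frame(n)); hsv=cv2.cvtColor(C.im,cv2.COLOR_RGB2HSV)
    old=load(n+"0")
    # predicted brush silhouette at the measured slot pose, vs changed pixels
    for zo in (4,18):
        pts=[]
        for l,w,z0,z1 in [(75,15,0,42),(50,11,41,71)]:
            for a in(-l,l):
                for b in(-w,w):
                    for z in(z0,z1): pts.append(C.px([*(np.array([526.6,368.5])+a*ax+b*ay),z+zo]))
        hull=cv2.convexHull(np.array(pts,np.float32)).astype(int)
        m=np.zeros((480,640),np.uint8); cv2.fillPoly(m,[hull],1)
        dark=((hsv[...,2]<110)&(np.abs(C.im.astype(int)-old.im).sum(2)>40)).astype(np.uint8)
        roi=cv2.dilate(m,np.ones((25,25)))
        d=dark*roi
        print(n,zo,"hull",cv2.boundingRect(hull),"dark",cv2.boundingRect(cv2.findNonZero(d)),"IoU",(d&m).sum()/(d|m).sum())
E
```

```text
15.9667 [438.3 360.5 193.8] [ 1.7999e+02  5.0000e-02 -1.7481e+02] [-0.2  0.6 -0.6] 50.0 0.0
scene 4 hull (329, 127, 63, 50) dark (327, 133, 65, 51) IoU 0.6326203208556149
scene 18 hull (329, 123, 64, 50) dark (327, 133, 65, 51) IoU 0.4970731707317073
side 4 hull (196, 147, 67, 48) dark (199, 153, 63, 51) IoU 0.6176016469377251
side 18 hull (195, 142, 67, 49) dark (199, 153, 63, 47) IoU 0.5026429601153292
```

```bash
python3 - <<'E'
from h import *
from workcell import grab_frame
from scipy.optimize import minimize
def sil(C,x,y,z,yaw,roll=0):
    a=np.radians(yaw);m=np.zeros((480,640),np.uint8)
    R=np.array([[np.cos(a),-np.sin(a),0],[np.sin(a),np.cos(a),0],[0,0,1]])@cv2.Rodrigues(np.array([np.radians(roll),0,0]))[0]
    for l,w,z0,z1 in [(75,15,0,42),(50,11,41,71)]:
        p=[C.px(np.array([x,y,z])+R@np.array([i,j,k])) for i in(-l,l) for j in(-w,w) for k in(z0,z1)]
        cv2.fillConvexPoly(m,(cv2.convexHull(np.array(p,np.float32))*16).round().astype(int),255,cv2.LINE_AA,4)
    return cv2.GaussianBlur(m/255.,(0,0),1)
def fit(Cs,p0,tag):
    ds=[]
    for C in Cs:
        m=cv2.dilate((sil(C,*p0)>.5).astype(np.uint8),np.ones((17,17)))
        ds.append((cv2.GaussianBlur(((C.im.astype(int)[...,0]<115)).astype(float),(0,0),1),m>0))
    f=lambda p:sum((np.abs(sil(C,*p)-d)*m).sum() for C,(d,m) in zip(Cs,ds))
    S=np.array([p0]+[np.array(p0)+np.eye(5)[i]*8 for i in range(5)])
    r=minimize(f,p0,method="Nelder-Mead",options=dict(initial_simplex=S,maxiter=500))
    print(tag,r.x.round(1),f(p0),r.fun)
fit([load("scene0"),load("side0")],[563,182.6,0,-9.3,0],"start")
fit([Cam(grab_frame("scene")),Cam(grab_frame("side"))],[526.6,368.5,4,5.2,0],"now")
E
```

```text
start [562.4 189.6  -8.5  -9.2  14.9] 1294.9394043563284 760.2546817575376
now [ 5.276e+02  3.623e+02 -8.600e+00  6.500e+00 -4.000e-01] 1856.5934663501369 1079.6656511998174
```

```bash
python3 -c "
from workcell import env
print(env.job_done())"
```

```text
the job is handed in; nothing more can be done
None
```

I swept all four offcuts onto the pan floor and laid the brush bristles down in the empty tray compartment, then handed the job in at about 16 s; the offcuts and the doming block (not moved) I saw in the pictures, but the brush's final position I checked only by the arm's readings and a rough image fit, and I did not recheck the pliers or file.

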